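# Load the gravity roller lane at the test bench

### The arm

A 6-joint arm with a two-finger parallel gripper is mounted at the origin on the work surface. World frame = base frame: x ahead of the robot, y to its left, z up, the work surface at z = 0. Lengths are in m, angles in rad, forces in N, time in s.
With the tool pointing down it reaches from about 0.3 to 0.775 m from the base axis. Payload 14.6 kg.
Tool frame: the origin (TCP) lies between the finger pads; the fingertips stand ahead of it and the grasp point (between the pads) lies 8 mm behind it (tips_ahead is the z of the fingertips in the tool frame, in m); z points along the fingers, y is the direction in which the jaws open and shut (so a half turn about z gives the same grasp; the last joint's range is limited). The gripper opens to 94 mm and grips with 3 to 60 N. Pads are 16 mm wide; open, the fingers measure 119 mm over their backs; the gripper's body (75 mm by 177 mm) begins 78 mm behind the grasp point.
Start: joints at [1.119, 0.3, 1.521, -0, 1.321, -0.067], TCP at [0.206, 0.51, 0.216] pointing down, gripper open.
Joint ranges: [-3.03, 3.03], [-0.79, 2.21], [0.23, 2.52], [-1.04, 4.18], [0, 3.07], [-2.55, 2.55]. Speed limits (rad/s): [2.22, 2.22, 2.57, 3.14, 3.14, 3.14].

### API

Orientations are given as a unit quaternion [x, y, z, w].
In Python, from rig import * gives the robot as it stands.
- The arm moves only by the tool carry_out, never from a script. Its arguments are lists of equal length, an entry for each row: "xyz": the shift along the tool's x, y, z in mm, a list of three; "angular": the turn, a rotation vector about the tool's x, y, z in rad, a list of three; "hand": the closure in counts, from 0 (fully open) to 255 (shut). A call has 1 to 12 rows; each row is the pose to reach, as a shift and turn from the pose commanded when the call began, along the tool's axes at that moment; what a row does not reach only later rows make up. A row lasts 1/10 s, in which the tool goes at most 50 mm and 8.59 degrees, less where a joint would pass 70% of its speed; a pose out of reach is approached as far as the arm can. A call with a gripper value outside its range is refused whole. The fingers move at their own pace and stop on an object; "force" is the grip in N (left out, the last holds). Time passes only in rows, so rows that repeat a pose let the fingers close. It gives the time, the measured TCP pose, the force and the opening at its end, in the units of the state.
- get_obs(): the state, without advancing time (a new reading comes with each control period).
- capture(name): name is "side" or "top"; returns a dict with "img" (480x640x3 uint8, red, green, blue), "z_map" (480x640 float32, m along the optical axis (not along the pixel's ray), 0 where there is no reading), "intrinsics" (3x3 intrinsics, pixels), "eye" and "attitude" of the camera in the world. Camera axes: x right, y down, z forward; pixel columns grow to the right and rows downward; lengths in m; the calibration is good to about 2 mm. A picture is of the moment at which its call begins.
- sign_off(): hands the job in, once; it reports no verdict.
Trained networks look in a picture, given as the dict that the camera call returned (one of the last four; its "shot" number tells which), for a name from the list of things; names that differ only in an ending like _2 or _b are one class to them, and where a whole thing is asked for, a point or a joint stands for the part that bears it (a point fixed in the world has none). Each returns a list of dicts, best first, with "confidence" (0 to 1); they miss things now and then, are a little off and sometimes report something else, mostly with a low value. They report only what shows in the picture. A call takes as long as a camera call.
- boxes_of(name, picture): "rect" ([left, top, width, height] in pixels, round what is visible of it).
- cut_out(name, picture): "region" (480x640 bool, what is visible of it) and "rect" ([left, top, width, height] in pixels, round what is visible of it).
The state is a dict: "t": time; "joint_pos": joint angles; "joint_velocities": joint speeds; "tau": joint torques, N m; "position": TCP position; "tcp_rot": TCP orientation; "wrist_force": force on the tool from outside, world axes, zero at the start; "torque": the same for the moment, N m; "gripper_width": opening from 0.0 (shut) to 1.0 (fully open).
Only numpy, scipy, OpenCV 4.12 (cv2) and the standard library are available. Lean on these libraries where they do the work, as an engineer would, in place of code of your own. Each camera call takes 0.05 s, during which the arm holds its last target.

### The job

Get the roller lane loaded for the next station. First slide the red end stop fully across the low end of the lane by its black knob, then take the tested unit off its stand and lay it flat in the blue bin, while both bins are still on the deck. Then push both bins, without lifting them, off the deck onto the rollers so that one rolls right up to the stop and the other right up behind it, and leave the white jar and the tape roll where they are.

Things in the scene. Friction and masses are not known exactly. Their poses are not given: they have to be found in the camera images.
- lane: fixed lane on cream tube legs. Origin: on the table under the crest (where deck meets rollers), mid-width; z up, y back along the lane (uphill). y 0 to +315 mm: level grey deck, 70 mm high, rear end open. y 0 to -284 mm: free-spinning rollers falling to -y at 5 degrees, tops 45 mm high at the stop. Side rails 116 mm apart inside, 128 outside, rise 12 mm above deck and rollers
- crest (a point): middle of the edge where the level deck meets the rollers, 70 mm above the table; axes as the lane's. A bin tips onto the rollers and rolls away by itself once its centre is pushed past this edge. Rollers: 20 mm diameter, 25.5 mm pitch
- stop (a joint): the red end stop at the low end of the lane, slides across the lane. 0 m = fully across (closed, hard limit), grows as it slides along the lane's -x (towards the robot side), 0.09 m = fully open. Starts open 0.06 to 0.085; about 2 N friction, stays where it is left
- stop_knob (a point): point on the axis of the black upright knob (16 mm diameter) on top of the stop's 118 mm wide red plate; the knob's top is 15 mm above it, the plate's top edge 27 mm below it. Moves with the stop; axes as the lane's. At joint 0 it lies on the lane's centre line, 290 mm from the crest, 105 mm above the table
- bin_blue: open bright blue plastic bin, outside 100 mm across the lane (its x), 110 mm along it (its y), 55 mm high, walls and floor 4 mm, about 0.22 kg. Origin: centre of its underside; z up. Starts on the level deck; the two bins stand one behind the other, 55 to 75 mm apart, and either may be the front one (nearer the rollers)
- bin_grey: open grey plastic bin, outside 100 mm across the lane (its x), 110 mm along it (its y), 55 mm high, walls and floor 4 mm, about 0.22 kg. Origin: centre of its underside; z up. Starts on the level deck; the two bins stand one behind the other, 55 to 75 mm apart, and either may be the front one (nearer the rollers)
- home_first (a point): the point on the roller tops where the underside centre of the first bin lies when the bin is against the closed stop; axes as the lane's
- home_second (a point): the point on the roller tops where the underside centre of the second bin lies when it is against the first bin; axes as the lane's
- unit: the tested handheld unit, a black and grey rounded box 38 mm wide (its x) by 85 mm long (its y) by 26 mm high, 0.14 kg. Origin: centre of its underside; z up. Starts lying flat on the stand, underside 70 mm above the table
- stand: fixed test stand beside the rollers on the far side of the lane from the robot, 70 mm high; its top is 34 mm (x) by 78 mm (y), its foot 55 by 100 mm. Origin: centre of its underside
- jar: bystander: white jar, 48 mm diameter, 90 mm high, loose on the table; origin at the centre of its underside
- tape: bystander: yellow tape roll lying flat, 84 mm diameter, 22 mm high, loose on the table; origin at the centre of its underside

How it is judged:
On the way, in this order (a step that is already met when the one before it is completed fails the run):
1. the end stop is slid fully across the lane, with the unit still on its stand (value of joint stop below 0.006 m and not (x of unit in the frame of bin_blue between -0.04 and 0.04 m and y of unit in the frame of bin_blue between -0.045 and 0.045 m and z of unit in the frame of bin_blue between 0 and 0.015 m and angle between unit's own z axis and vertical below 0.3 rad and contact force between unit and the fingers below 0.1 N)), for 0.1 s.
2. the unit lies flat in the blue bin, let go, with both bins still on the deck (x of unit in the frame of bin_blue between -0.04 and 0.04 m and y of unit in the frame of bin_blue between -0.045 and 0.045 m and z of unit in the frame of bin_blue between 0 and 0.015 m and angle between unit's own z axis and vertical below 0.3 rad and contact force between unit and the fingers below 0.1 N and y of each of bin_blue, bin_grey in the frame of lane above 0.03 m and value of joint stop below 0.006 m), for 0.2 s.
3. one bin has come to rest against the stop, not touched by the fingers (((y of bin_blue in the frame of home_first between -0.01 and 0.01 m and distance between bin_blue and home_first below 0.02 m and linear speed of bin_blue below 0.02 m/s and contact force between bin_blue and the fingers below 0.1 N) or (y of bin_grey in the frame of home_first between -0.01 and 0.01 m and distance between bin_grey and home_first below 0.02 m and linear speed of bin_grey below 0.02 m/s and contact force between bin_grey and the fingers below 0.1 N)) and value of joint stop below 0.006 m), for 0.1 s.
At the end, for the whole second after the job is handed in: Stop fully across (within 6 mm). One bin at rest against the stop (within 10 mm), the other at rest behind it against the first (within 14 mm), either order, on the rollers. The unit lies flat in the blue bin (within 0.3 rad). All let go (value of joint stop below 0.006 m and x of unit in the frame of bin_blue between -0.04 and 0.04 m and y of unit in the frame of bin_blue between -0.045 and 0.045 m and z of unit in the frame of bin_blue between 0 and 0.015 m and angle between unit's own z axis and vertical below 0.3 rad and contact force between unit and the fingers below 0.1 N and (((y of bin_blue in the frame of home_first between -0.01 and 0.01 m and distance between bin_blue and home_first below 0.02 m and linear speed of bin_blue below 0.02 m/s and contact force between bin_blue and the fingers below 0.1 N) and (y of bin_grey in the frame of home_second between -0.01 and 0.014 m and distance between bin_grey and home_second below 0.02 m and linear speed of bin_grey below 0.02 m/s and contact force between bin_grey and the fingers below 0.1 N)) or ((y of bin_grey in the frame of home_first between -0.01 and 0.01 m and distance between bin_grey and home_first below 0.02 m and linear speed of bin_grey below 0.02 m/s and contact force between bin_grey and the fingers below 0.1 N) and (y of bin_blue in the frame of home_second between -0.01 and 0.014 m and distance between bin_blue and home_second below 0.02 m and linear speed of bin_blue below 0.02 m/s and contact force between bin_blue and the fingers below 0.1 N))) and linear speed of unit below 0.02 m/s); the robot touches nothing.
It fails at once if the white jar is knocked out of its place (moved more than 20 mm) (distance of jar from where it was at the start of the episode above 0.02 m).
It fails at once if the yellow tape roll is knocked out of its place (moved more than 20 mm) (distance of tape from where it was at the start of the episode above 0.02 m).
It fails at once if the blue bin is lifted (its underside more than 25 mm above the deck) instead of pushed (z of bin_blue in the frame of lane above 0.095 m).
It fails at once if the grey bin is lifted (its underside more than 25 mm above the deck) instead of pushed (z of bin_grey in the frame of lane above 0.095 m).
It also fails if it takes over 72 s, if anything falls off the work surface, if the arm or the gripper's body presses on something with over 40 N, if the wrist force passes 120 N, or if a joint passes its speed limit or range.

## Working session

There is one attempt and no reset: what is moved stays moved. The work goes in short steps, Python scripts to look and compute and a tool call to move; the robot and the scene stay as the last step left them, time stands still between calls to the robot, and variables do not carry over. Pictures are saved under pics/ and viewed, and the job is handed in when it is done.

Besides the shell and the picture viewer there is one more tool, called after "Call:" by a JSON object that holds its "method" and its "body". carry_out: Moves the arm, as the interface text tells. Its arguments: {"type":"object","properties":{"xyz":{"type":"array","items":{"type":"array","items":{"type":"number"}}},"angular":{"type":"array","items":{"type":"array","items":{"type":"number"}}},"hand":{"type":"array","items":{"type":"number"}},"force":{"type":"number"}},"required":["xyz","angular","hand"]}

```bash
mkdir -p pics; ls; python3 - <<'E'
from rig import *
import cv2
o=get_obs(); print(o)
for n in ["side","top"]:
    c=capture(n); cv2.imwrite(f"pics/{n}0.png",c["img"][:,:,::-1]); print(n,c["intrinsics"],c["eye"],c["attitude"],c["shot"])
E
```

```text
pics
{'t': 0.0, 'joint_pos': array([ 1.11941672e+00,  3.00468985e-01,  1.52153573e+00, -9.41023026e-06,
        1.32067298e+00, -6.66179934e-02]), 'joint_velocities': array([ 0.00110537,  0.0005721 , -0.00080525,  0.00022542, -0.00096358,
        0.00098878]), 'tau': array([-9.46175969e-04, -5.31806016e+01, -3.52728403e+01,  7.07883085e-02,
        2.44182476e-02, -7.90000445e-05]), 'position': array([0.20635172, 0.50957973, 0.21590666]), 'tcp_rot': array([ 1.91195146e-01,  9.81551895e-01, -5.25594601e-04, -1.34540831e-04]), 'wrist_force': array([-0.33690279,  0.94159776, -0.1239957 ]), 'torque': array([ 0.01873581, -0.01056218,  0.03183528]), 'gripper_width': 0.9973598885315589}
side [[489.67128397   0.         315.9745982 ]
 [  0.         489.67128397 247.39477026]
 [  0.           0.           1.        ]] [0.53031141 0.80339701 0.55639124] [-0.03646524  0.86916343 -0.49290159  0.01652987] 1
top [[453.18198006   0.         318.95234635]
 [  0.         453.18198006 239.64636027]
 [  0.           0.           1.        ]] [0.46752323 0.03421758 0.83009767] [ 0.7127622  -0.69754577  0.05920799 -0.04352431] 2
```

View pics/side0.png

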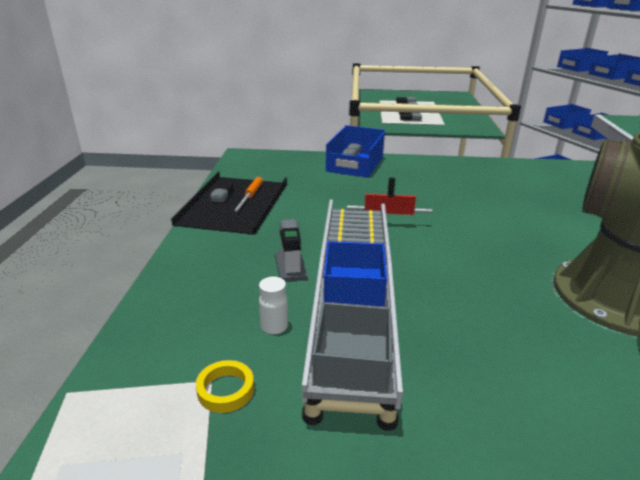

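View pics/top0.png

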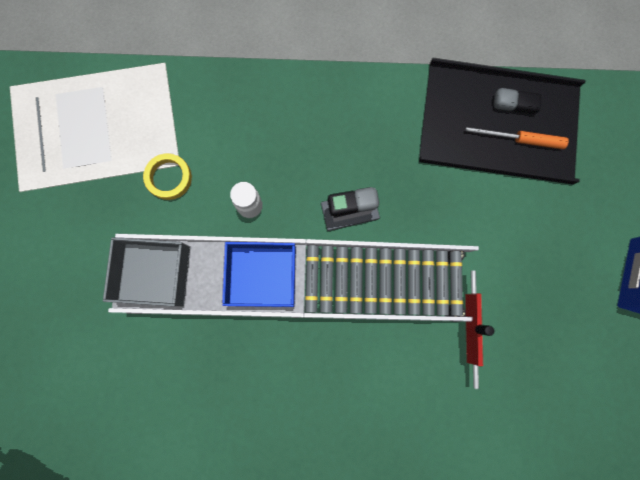

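The blue bin is in front, with its centre near px (260,275) in the top view, and grey is behind it at (150,272). The knob is at about (485,330), the unit at (353,201), the jar at (245,198) and the tape at (167,176). Next I'll measure them.

```bash
cat > h.py <<'E'
from rig import *
import numpy as np, cv2
from scipy.spatial.transform import Rotation as R
def cloud(c):
    K=c["intrinsics"];z=c["z_map"];v,u=np.mgrid[:480,:640]
    P=np.stack([(u-K[0,2])/K[0,0]*z,(v-K[1,2])/K[1,1]*z,z],-1)
    W=P@R.from_quat(c["attitude"]).as_matrix().T+c["eye"]
    W[z<=0]=np.nan
    return W
def show(c,name):
    cv2.imwrite(f"pics/{name}.png",c["img"][:,:,::-1])
def seg(name,c):
    r=cut_out(name,c)
    return r
E
python3 - <<'E'
from h import *
for cam in ["top","side"]:
    c=capture(cam);W=cloud(c)
    print(cam, "table z med", np.nanmedian(W[300:440,30:400][...,2]))
    for n in ["bin_blue","bin_grey","unit","stand","jar","tape","stop_knob","stop","lane"]:
        for d in cut_out(n,c)[:2]:
            m=d["region"]; p=W[m]; p=p[~np.isnan(p[:,0])]
            if len(p)==0: print(n,"none");continue
            zt=np.percentile(p[:,2],97)
            q=p[p[:,2]>zt-0.008]
            (cx,cy),(w,hh),a=cv2.minAreaRect((q[:,:2]*1000).astype(np.float32))
            print(n,round(d["confidence"],2),d["rect"],"ztop %.3f"%zt,"rect c %.1f %.1f size %.1f %.1f ang %.1f"%(cx,cy,w,hh,a),"mean",q.mean(0).round(4))
    np.save(f"W_{cam}.npy",W)
E
```

```text
top table z med -0.00029611828827402764
bin_blue 0.84 [219.3, 240.9, 75.5, 66.1] ztop 0.125 rect c 516.0 113.1 size 100.2 110.2 ang 0.5 mean [0.5176 0.1139 0.1237]
bin_grey 0.89 [102.6, 235.7, 89.1, 69.3] ztop 0.125 rect c 516.0 292.2 size 111.0 100.2 ang 87.3 mean [0.516  0.2937 0.1231]
unit 0.81 [328.8, 187.9, 49.2, 30.1] ztop 0.097 rect c 643.4 -36.2 size 35.3 84.2 ang 10.3 mean [ 0.6427 -0.0359  0.0938]
unit 0.69 [109.0, 231.3, 386.0, 156.3] ztop 0.082 rect c 502.0 49.6 size 628.0 173.6 ang 82.8 mean [0.5003 0.079  0.0826]
stand 0.75 [320.3, 202.6, 58.0, 29.4] ztop 0.063 rect c 626.7 -38.0 size 2.9 68.2 ang 11.1 mean [ 0.6242 -0.0264  0.0691]
stand 0.45 [233.6, 180.4, 27.6, 38.7] ztop 0.091 rect c 649.6 148.2 size 40.3 41.9 ang 3.7 mean [0.6497 0.1479 0.0892]
jar 0.93 [231.4, 177.5, 31.2, 40.1] ztop 0.091 rect c 650.4 148.0 size 42.1 41.6 ang 27.5 mean [0.6501 0.1479 0.0892]
jar 0.56 [328.7, 188.5, 48.8, 27.9] ztop 0.097 rect c 643.9 -36.4 size 36.3 83.7 ang 10.3 mean [ 0.6426 -0.0361  0.0938]
tape 0.79 [142.3, 153.1, 51.4, 45.0] ztop 0.024 rect c 699.3 300.0 size 83.0 82.2 ang 7
[... 1579 characters left out ...]
.4] ztop 0.023 rect c 701.6 301.9 size 82.6 84.0 ang 16.3 mean [0.701  0.3059 0.0209]
stop_knob 0.94 [348.5, 176.7, 81.1, 37.3] ztop 0.112 rect c 439.0 -245.1 size 19.8 13.3 ang 65.8 mean [ 0.4391 -0.2433  0.1133]
stop 0.74 [348.1, 179.1, 80.6, 34.4] ztop 0.112 rect c 439.9 -243.6 size 16.0 12.9 ang 60.8 mean [ 0.4393 -0.2428  0.1129]
stop 0.35 [323.9, 240.9, 64.3, 62.3] ztop 0.125 rect c 517.7 148.1 size 99.9 182.6 ang 0.5 mean [0.5179 0.1223 0.1221]
lane 0.68 [348.0, 179.4, 83.9, 34.2] ztop 0.112 rect c 440.4 -245.3 size 16.9 16.0 ang 49.7 mean [ 0.4391 -0.2435  0.1132]
lane 0.62 [300.9, 176.8, 126.6, 254.2] ztop 0.083 rect c 504.1 50.6 size 627.3 170.3 ang 83.2 mean [0.5048 0.1452 0.0838]
```

```bash
python3 - <<'E'
import numpy as np
W=np.load("W_top.npy").reshape(-1,3);W=W[~np.isnan(W[:,0])]
q=W[(abs(W[:,2]-0.082)<.003)&(W[:,0]>.43)&(W[:,0]<.60)&(W[:,1]>.03)&(W[:,1]<.36)]
for s,nm in [(q[q[:,0]<.47],'robot'),(q[q[:,0]>.56],'far')]:
    for _ in range(4):
        f=np.polyfit(s[:,1],s[:,0],1); r=s[:,0]-np.polyval(f,s[:,1]); s=s[abs(r)<.006]
    print(nm,f,len(s),s[:,1].min(),s[:,1].max(),r.std(), np.median(s[:,2]))
# rail height profile along y, for crest
s=W[(W[:,1]<.4)&(W[:,1]>-.28)]
for y in np.arange(-.26,.36,.02):
    b=s[(abs(s[:,1]-y)<.005)]
    out=[]
    for lo,hi in [(.435,.475),(.56,.60)]:
        k=b[(b[:,0]>lo)&(b[:,0]<hi)&(b[:,2]>.045)]
        out.append("%.4f x[%.3f %.3f] n%d"%(np.median(k[:,2]) if len(k) else 0,*( (k[:,0].min(),k[:,0].max()) if len(k) else (0,0)),len(k)))
    print("%.2f"%y,out)
E
```

```text
robot [0.00558674 0.45317072] 738 0.030742568021290946 0.3579380138923409 0.0017678197859904473 0.08143135626926301
far [0.00530906 0.5750121 ] 724 0.030169071163670014 0.3570059510405584 0.0018359648258980384 0.08132667112833347
-0.26 ['0.0000 x[0.000 0.000] n0', '0.0549 x[0.571 0.576] n8']
-0.24 ['0.0662 x[0.435 0.475] n274', '0.0567 x[0.571 0.576] n24']
-0.22 ['0.0475 x[0.449 0.474] n51', '0.0564 x[0.561 0.577] n42']
-0.20 ['0.0486 x[0.450 0.474] n73', '0.0493 x[0.560 0.576] n52']
-0.18 ['0.0502 x[0.450 0.475] n54', '0.0566 x[0.561 0.577] n38']
-0.16 ['0.0622 x[0.450 0.475] n42', '0.0626 x[0.561 0.577] n36']
-0.14 ['0.0506 x[0.451 0.474] n69', '0.0523 x[0.560 0.576] n59']
-0.12 ['0.0549 x[0.451 0.474] n84', '0.0555 x[0.561 0.577] n58']
-0.10 ['0.0570 x[0.450 0.475] n75', '0.0578 x[0.560 0.576] n62']
-0.08 ['0.0587 x[0.450 0.475] n57', '0.0586 x[0.560 0.578] n55']
-0.06 ['0.0558 x[0.451 0.474] n52', '0.0682 x[0.560 0.577] n44']
-0.04 ['0.0612 x[0.451 0.474] n84', '0.0608 x[0.560 0.578] n65']
-0.02 ['0.0642 x[0.451 0.474] n84', '0.0641 x[0.561 0.577] n65']
-0.00 ['0.0651 x[0.450 0.4
[... 430 characters left out ...]
'0.0737 x[0.452 0.474] n87', '0.0840 x[0.561 0.579] n71']
0.16 ['0.0801 x[0.452 0.475] n110', '0.0825 x[0.560 0.579] n81']
0.18 ['0.0702 x[0.452 0.474] n80', '0.0703 x[0.561 0.578] n54']
0.20 ['0.0699 x[0.451 0.474] n87', '0.0705 x[0.560 0.579] n73']
0.22 ['0.0701 x[0.452 0.474] n84', '0.0703 x[0.560 0.579] n76']
0.24 ['0.0828 x[0.452 0.475] n158', '0.0800 x[0.560 0.579] n83']
0.26 ['0.0775 x[0.452 0.474] n85', '0.0827 x[0.560 0.580] n77']
0.28 ['0.0758 x[0.453 0.474] n87', '0.0827 x[0.560 0.580] n78']
0.30 ['0.0802 x[0.452 0.474] n89', '0.0832 x[0.561 0.579] n75']
0.32 ['0.0790 x[0.452 0.475] n97', '0.0819 x[0.561 0.580] n83']
0.34 ['0.0753 x[0.451 0.474] n97', '0.0937 x[0.560 0.580] n107']
```

```bash
python3 - <<'E'
import rig
print([n for n in dir(rig) if n[0]!='_']); print(getattr(rig,'tips_ahead',None))
o=rig.get_obs();print(o['t'],o.get('tips_ahead'))
from h import *
M=R.from_quat(o['tcp_rot']).as_matrix();print(M.round(4))
# target: knob hover, jaws along world x, tool down
def plan(p,ang):
    y=np.array([np.cos(ang),np.sin(ang),0]);z=np.array([0,0,-1.]);x=np.cross(y,z)
    T=np.stack([x,y,z],1)
    return (M.T@(np.array(p)-o['position'])*1000).round(1), R.from_matrix(M.T@T).as_rotvec().round(3)
print(plan([.4365,-.2465,.16],0))
E
```

```text
['IKError', 'boxes_of', 'capture', 'cut_out', 'get_obs', 'sign_off', 'tips_ahead']
0.011
1.1 None
[[-9.269e-01  3.753e-01 -0.000e+00]
 [ 3.753e-01  9.269e-01 -1.000e-04]
 [ 0.000e+00 -1.000e-04 -1.000e+00]]
(array([-497.1, -614.6,   56.5]), array([-0.   ,  0.   ,  1.186]))
```

Call:
{"method": "carry_out", "body": {"xyz": [[-417,-381,16],[-417,-381,16],[-417,-381,16],[-417,-381,16],[-417,-381,16],[-417,-381,16],[-417,-381,16],[-417,-381,16],[-417,-381,16],[-417,-381,16],[-417,-381,16],[-417,-381,16]], "angular": [[0,0,1.186],[0,0,1.186],[0,0,1.186],[0,0,1.186],[0,0,1.186],[0,0,1.186],[0,0,1.186],[0,0,1.186],[0,0,1.186],[0,0,1.186],[0,0,1.186],[0,0,1.186]], "hand": [0,0,0,0,0,0,0,0,0,0,0,0], "force": 20}}

```text
t: 2.3
position: [0.451, -0.0033, 0.2003]
tcp_rot: [0.708, 0.706, -0.0, 0.0]
wrist_force: [-0.4, -0.3, 1.1]
gripper_width: 1.001
```

Call:
{"method": "carry_out", "body": {"xyz": [[-246,-13,30],[-246,-13,30],[-246,-13,30],[-246,-13,30],[-246,-13,30],[-246,-13,30],[-246,-13,104],[-246,-13,104],[-246,-13,104]], "angular": [[0,0,0],[0,0,0],[0,0,0],[0,0,0],[0,0,0],[0,0,0],[0,0,0],[0,0,0],[0,0,0]], "hand": [0,0,0,0,0,0,0,0,0]}}

```text
t: 3.2
position: [0.4358, -0.2441, 0.0938]
tcp_rot: [0.707, 0.707, -0.0, -0.003]
wrist_force: [0.1, 0.0, 0.7]
gripper_width: 1.0
```

```bash
python3 - <<'E'
from h import *
for n in ["side","top"]:
    c=capture(n); show(c,n+"1")
E
```

```text
(no output)
```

View pics/side1.png

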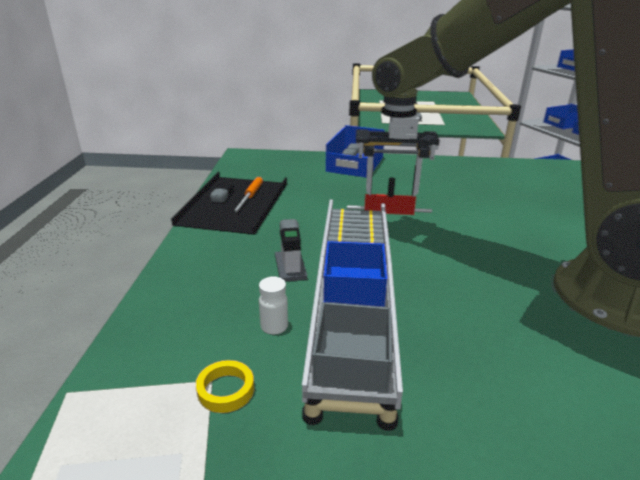

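The knob, at px (391,187), sits between the fingers. I'll close on it.

Call:
{"method": "carry_out", "body": {"xyz": [[0,0,0],[0,0,0],[0,0,0],[0,0,0],[0,0,0],[0,0,0],[0,0,0],[0,0,0],[0,0,0],[0,0,0]], "angular": [[0,0,0],[0,0,0],[0,0,0],[0,0,0],[0,0,0],[0,0,0],[0,0,0],[0,0,0],[0,0,0],[0,0,0]], "hand": [255,255,255,255,255,255,255,255,255,255], "force": 20}}

```text
t: 4.3
position: [0.4369, -0.2459, 0.0964]
tcp_rot: [0.707, 0.707, -0.0, -0.0]
wrist_force: [-0.1, 0.2, 0.4]
gripper_width: 0.182
```

Call:
{"method": "carry_out", "body": {"xyz": [[0,12,0],[0,24,0],[0,36,0],[0,48,0],[0,58,0],[0,66,0],[0,72,0],[0,74,0],[0,75,0],[0,76,0],[0,76,0]], "angular": [[0,0,0],[0,0,0],[0,0,0],[0,0,0],[0,0,0],[0,0,0],[0,0,0],[0,0,0],[0,0,0],[0,0,0],[0,0,0]], "hand": [255,255,255,255,255,255,255,255,255,255,255]}}

```text
t: 5.4
position: [0.5133, -0.2461, 0.0964]
tcp_rot: [0.707, 0.707, -0.0, 0.0]
wrist_force: [0.2, -4.9, -1.3]
gripper_width: 0.165
```

Call:
{"method": "carry_out", "body": {"xyz": [[0,1,0],[0,2,0],[0,3,0],[0,3,0]], "angular": [[0,0,0],[0,0,0],[0,0,0],[0,0,0]], "hand": [255,255,255,255]}}

```text
t: 5.8
position: [0.5145, -0.2461, 0.0963]
tcp_rot: [0.707, 0.707, -0.001, -0.002]
wrist_force: [-14.8, -4.7, 7.4]
gripper_width: 0.162
```

Call:
{"method": "carry_out", "body": {"xyz": [[0,-2,0],[0,-2,0],[0,-2,0],[0,-2,0],[0,-2,-45],[0,-2,-80],[60,40,-80],[110,80,-80],[150,110,-80],[190,127,-80],[210,127,-80],[210,127,-80]], "angular": [[0,0,0],[0,0,0],[0,0,0],[0,0,0],[0,0,0],[0,0,0],[0,0,-0.1],[0,0,-0.18],[0,0,-0.18],[0,0,-0.18],[0,0,-0.18],[0,0,-0.18]], "hand": [90,90,90,90,90,90,90,90,90,90,90,90]}}

```text
t: 7.0
position: [0.6441, -0.0304, 0.1759]
tcp_rot: [0.639, 0.77, 0.0, -0.0]
wrist_force: [-0.2, -1.0, -0.7]
gripper_width: 0.649
```

```bash
python3 - <<'E'
from h import *
for n in ["side","top"]:
    c=capture(n); show(c,n+"2")
W=cloud(c)
p=W.reshape(-1,3);k=(abs(p[:,2]-.118)<.005)&(p[:,1]<-.22)&(p[:,1]>-.27)&(abs(p[:,0]-.5)<.05)
print(p[k].mean(0),k.sum())
o=get_obs();M=R.from_quat(o['tcp_rot']).as_matrix();print(o['position'],np.degrees(np.arctan2(M[1,1],M[0,1])),o['gripper_width'])
E
```

```text
[ 0.51267298 -0.24672852  0.11870531] 87
[ 0.64299761 -0.03495036  0.17609673] 10.427664396206419 0.6435768109896708
```

View pics/top2.png

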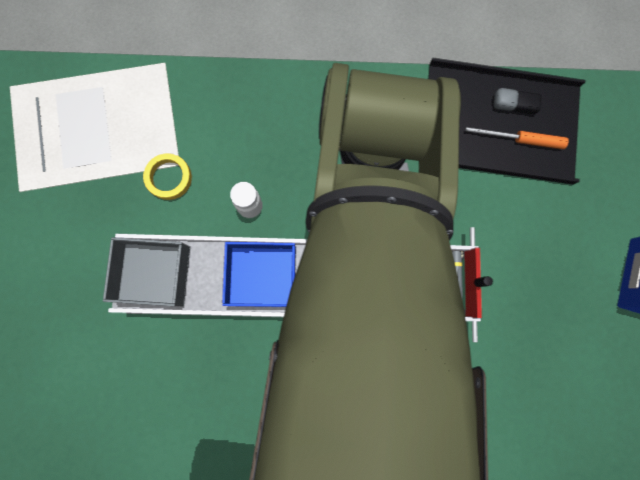

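View pics/side2.png

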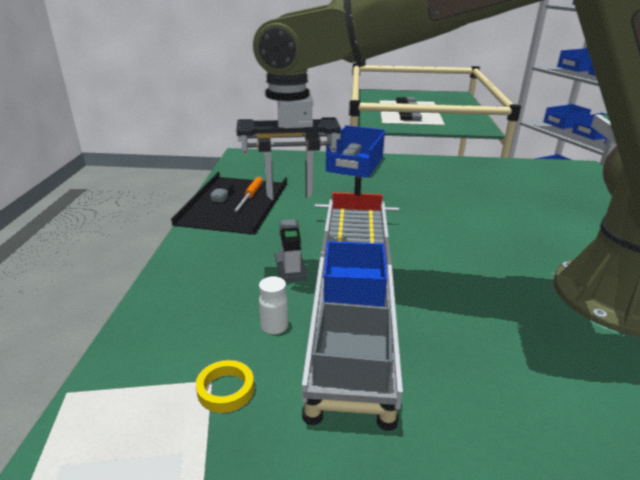

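The end stop is closed: the knob measures x=0.5127, which is on the lane centre line. The gripper is centred over the unit, so I'll descend and grasp.

Call:
{"method": "carry_out", "body": {"xyz": [[0,0,40],[0,0,75],[0,0,90],[0,0,98],[0,0,98],[0,0,98],[0,0,98],[0,0,98],[0,0,98],[0,0,98],[0,0,98]], "angular": [[0,0,0],[0,0,0],[0,0,0],[0,0,0],[0,0,0],[0,0,0],[0,0,0],[0,0,0],[0,0,0],[0,0,0],[0,0,0]], "hand": [90,90,90,90,90,255,255,255,255,255,255], "force": 20}}

```text
t: 8.2
position: [0.6439, -0.0358, 0.0795]
tcp_rot: [0.641, 0.768, 0.001, 0.001]
wrist_force: [4.7, 0.7, 6.1]
gripper_width: 0.402
```

Call:
{"method": "carry_out", "body": {"xyz": [[0,0,-30],[0,0,-60],[0,0,-90],[30,-17,-90],[60,-35,-90],[95,-55,-90],[130,-75,-90],[155,-90,-90],[169,-98,-90],[169,-98,-90],[169,-98,-90]], "angular": [[0,0,0],[0,0,0],[0,0,0],[0,0,0],[0,0,0.06],[0,0,0.12],[0,0,0.18],[0,0,0.18],[0,0,0.18],[0,0,0.18],[0,0,0.18]], "hand": [255,255,255,255,255,255,255,255,255,255,255]}}

```text
t: 9.3
position: [0.5168, 0.1123, 0.1685]
tcp_rot: [0.707, 0.707, -0.0, 0.0]
wrist_force: [0.2, -0.8, -1.3]
gripper_width: 0.402
```

```bash
python3 - <<'E'
from h import *
for n in ["side"]:
    c=capture(n); show(c,n+"3")
o=get_obs();M=R.from_quat(o['tcp_rot']).as_matrix();print(o['position'],np.degrees(np.arctan2(M[1,1],M[0,1])),o['gripper_width'],o['wrist_force'])
E
```

```text
[0.51690417 0.11205272 0.16836835] -0.023527846833114423 0.3964638059255083 [ 0.320529    1.04293734 -1.16850783]
```

View pics/side3.png

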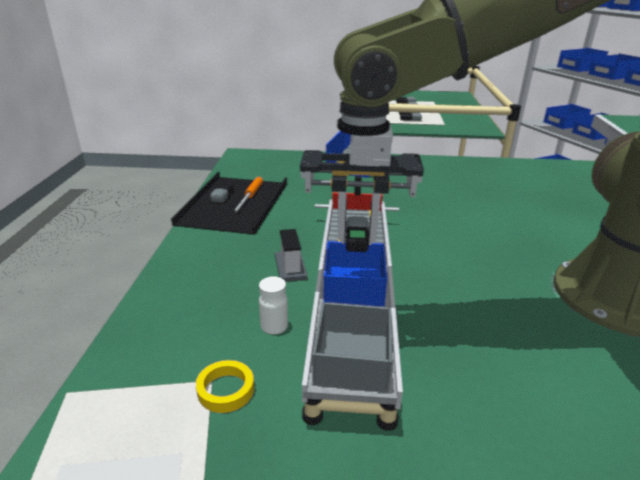

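Call:
{"method": "carry_out", "body": {"xyz": [[0,0,25],[0,0,50],[0,0,70],[0,0,78],[0,0,81],[0,0,81],[0,0,81],[0,0,81],[0,0,81],[0,0,81]], "angular": [[0,0,0],[0,0,0],[0,0,0],[0,0,0],[0,0,0],[0,0,0],[0,0,0],[0,0,0],[0,0,0],[0,0,0]], "hand": [255,255,255,255,255,255,115,115,115,115]}}

```text
t: 10.35
position: [0.5164, 0.1129, 0.0879]
tcp_rot: [0.707, 0.707, 0.0, 0.0]
wrist_force: [-0.0, -0.8, 0.3]
gripper_width: 0.549
```

Call:
{"method": "carry_out", "body": {"xyz": [[0,0,-25],[0,0,-55],[0,0,-85],[30,0,-85],[60,0,-85],[92,0,-85],[92,0,-85],[92,0,-85]], "angular": [[0,0,0],[0,0,0],[0,0,0],[0,0,0],[0,0,0],[0,0,0],[0,0,0],[0,0,0]], "hand": [115,115,115,115,115,115,115,115]}}

```text
t: 11.15
position: [0.5161, 0.205, 0.1724]
tcp_rot: [0.707, 0.708, -0.0, 0.0]
wrist_force: [0.9, 0.8, -0.7]
gripper_width: 0.548
```

```bash
python3 - <<'E'
from h import *
for n in ["side","top"]:
    c=capture(n); show(c,n+"4")
    W=cloud(c)
    for nm in ["bin_blue","bin_grey","unit"]:
        for d in cut_out(nm,c)[:1]:
            p=W[d["region"]]; p=p[~np.isnan(p[:,0])];zt=np.percentile(p[:,2],97);q=p[p[:,2]>zt-.008]
            print(n,nm,d["confidence"],d["rect"],zt,cv2.minAreaRect((q[:,:2]*1000).astype(np.float32)))
o=get_obs();print(o['position'])
E
```

```text
side bin_blue 0.76 [326.2, 242.3, 59.4, 64.5] 0.12505065697972018 ((517.8643798828125, 149.55618286132812), (99.91536712646484, 182.62991333007812), 1.0305184125900269)
side bin_grey 0.89 [310.5, 301.8, 79.8, 92.2] 0.12492456772746881 ((517.491455078125, 293.0823974609375), (111.92802429199219, 100.17607879638672), 87.40485382080078)
side unit 0.78 [341.9, 258.8, 22.8, 17.4] 0.10093247823192487 ((517.197998046875, 119.56874084472656), (34.84818649291992, 95.95524597167969), 1.4530510902404785)
top bin_blue 0.68 [220.1, 240.9, 75.5, 66.6] 0.12536152598535838 ((515.8746948242188, 113.019775390625), (99.93726348876953, 110.17085266113281), 0.5592982172966003)
top bin_grey 0.64 [101.7, 289.6, 38.1, 14.1] 0.12606320696303142 ((472.086181640625, 279.452880859375), (137.42955017089844, 13.164144515991211), 87.8960189819336)
top unit 0.89 [237.7, 264.8, 48.8, 20.7] 0.10088408965648055 ((515.5265502929688, 112.45040893554688), (35.8089599609375, 82.88835906982422), 1.2295945882797241)
[0.51638179 0.20436692 0.17252166]
```

View pics/side4.png

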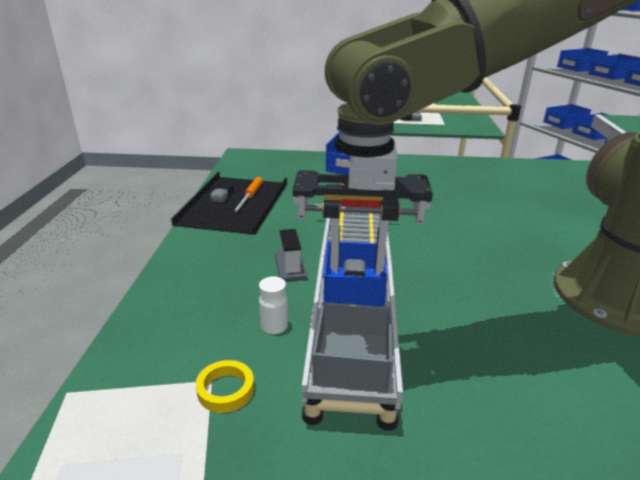

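View pics/top4.png

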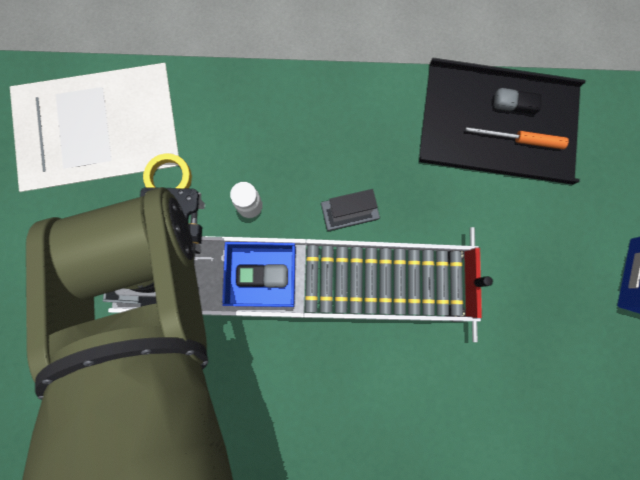

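The unit lies flat and centred in the blue bin; its top is at 0.101, so its underside is at about 0.074, on the bin floor. Now I'll push the blue bin from the gap behind it.

Call:
{"method": "carry_out", "body": {"xyz": [[0,0,35],[0,0,65],[0,0,78],[0,0,78],[-12,0,78],[-22,0,78],[-30,0,78],[-38,0,78],[-46,0,78],[-54,0,78],[-62,0,78],[-70,0,78]], "angular": [[0,0,0],[0,0,0],[0,0,0],[0,0,0],[0,0,0],[0,0,0],[0,0,0],[0,0,0],[0,0,0],[0,0,0],[0,0,0],[0,0,0]], "hand": [115,115,115,115,115,115,115,115,115,115,115,115]}}

```text
t: 12.75
position: [0.5162, 0.1342, 0.0945]
tcp_rot: [0.707, 0.707, -0.0, -0.0]
wrist_force: [0.0, 4.1, 3.0]
gripper_width: 0.551
```

Call:
{"method": "carry_out", "body": {"xyz": [[-8,0,0],[-16,0,0],[-24,0,0],[-32,0,0],[-40,0,0],[-46,0,0],[-50,0,0],[-50,0,0],[-50,0,0],[-50,0,0]], "angular": [[0,0,0],[0,0,0],[0,0,0],[0,0,0],[0,0,0],[0,0,0],[0,0,0],[0,0,0],[0,0,0],[0,0,0]], "hand": [115,115,115,115,115,115,115,115,115,115]}}

```text
t: 13.75
position: [0.5162, 0.0849, 0.0943]
tcp_rot: [0.707, 0.707, -0.0, -0.0]
wrist_force: [-0.1, -0.5, 0.2]
gripper_width: 0.547
```

```bash
cat > look.py <<'E'
from h import *
import sys
i=sys.argv[1]
for n in ["side","top"]:
    c=capture(n); show(c,n+i)
    W=cloud(c)
    for nm in ["bin_blue","bin_grey","unit"]:
        for d in cut_out(nm,c)[:1]:
            p=W[d["region"]]; p=p[~np.isnan(p[:,0])]
            print(n,nm,round(d["confidence"],2),d["rect"],np.percentile(p,[3,50,97],axis=0).round(3).tolist())
o=get_obs();print(o['t'],o['position'],o['wrist_force'])
E
python3 look.py 5
```

```text
side bin_blue 0.48 [301.7, 213.2, 99.8, 216.5] [[0.455, -0.058, 0.008], [0.516, 0.266, 0.069], [0.58, 0.357, 0.082]]
side bin_grey 0.56 [307.2, 302.8, 84.5, 89.6] [[0.471, 0.239, 0.072], [0.518, 0.281, 0.093], [0.566, 0.349, 0.125]]
side unit 0.7 [350.1, 235.9, 14.7, 8.9] [[0.5, -0.035, 0.083], [0.515, -0.002, 0.095], [0.533, 0.011, 0.098]]
top bin_blue 0.6 [293.3, 244.0, 64.0, 62.7] [[0.468, -0.038, 0.066], [0.515, -0.016, 0.071], [0.562, 0.048, 0.121]]
top bin_grey 0.8 [105.3, 235.7, 83.9, 67.9] [[0.469, 0.237, 0.071], [0.517, 0.301, 0.075], [0.563, 0.345, 0.125]]
top unit 0.61 [232.7, 180.3, 29.0, 37.6] [[0.628, 0.126, 0.008], [0.647, 0.148, 0.089], [0.668, 0.168, 0.092]]
14.15 [0.51625982 0.0848844  0.09442731] [-0.0694783  -1.30632464 -0.24839984]
```

View pics/side5.png

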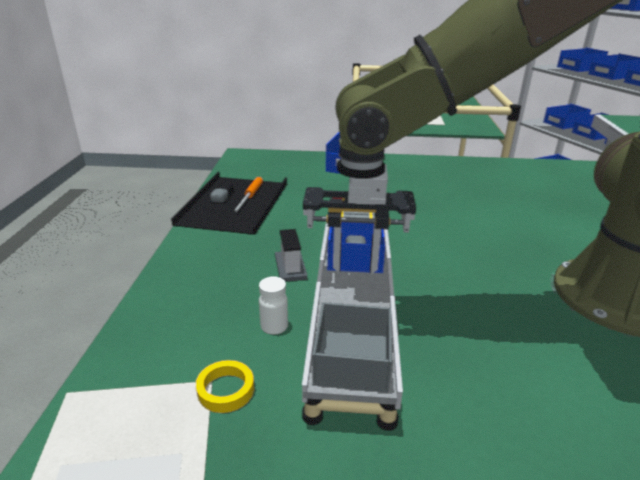

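View pics/top5.png

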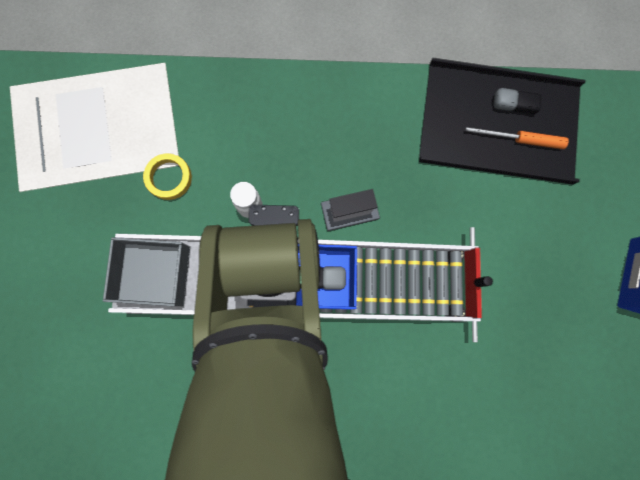

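The blue bin has tipped over the crest and its front edge is at px x≈357 in the top view. I'll check whether it is rolling.

```bash
python3 - <<'E'
from h import *
for i in range(3):
    c=capture("top"); W=cloud(c)
    d=cut_out("bin_blue",c)[0];p=W[d["region"]];print(get_obs()['t'],d["rect"],np.nanpercentile(p[:,1],2))
show(c,"top6")
E
```

```text
Traceback (most recent call last):
IndexError: list index out of range
```

```bash
python3 - <<'E'
from h import *
c=capture("top"); show(c,"top6"); print(get_obs()['t'])
E
```

```text
14.3
```

View pics/top6.png

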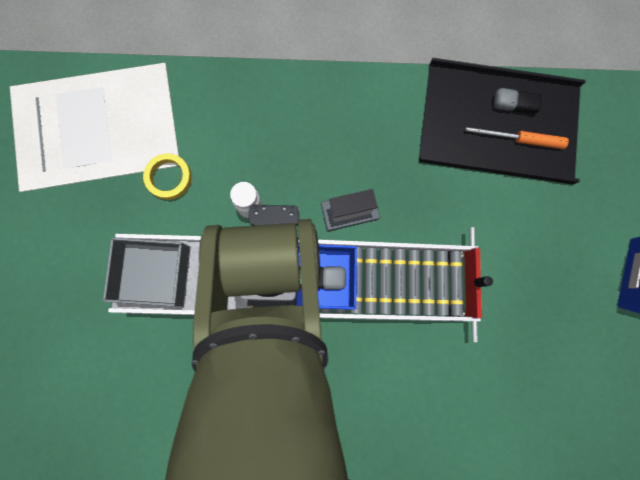

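The bin has stalled with its centre about 27 mm past the crest, so I'll keep pushing.

Call:
{"method": "carry_out", "body": {"xyz": [[-10,0,0],[-20,0,0],[-30,0,0],[-40,0,0],[-46,0,0],[-48,0,0],[-48,0,0]], "angular": [[0,0,0],[0,0,0],[0,0,0],[0,0,0],[0,0,0],[0,0,0],[0,0,0]], "hand": [115,115,115,115,115,115,115]}}

```text
t: 15.0
position: [0.5163, 0.0366, 0.0945]
tcp_rot: [0.707, 0.707, 0.0, -0.0]
wrist_force: [1.3, 0.1, 0.2]
gripper_width: 0.552
```

```bash
python3 look.py 7
```

```text
side bin_blue 0.92 [327.7, 208.7, 51.6, 46.5] [[0.47, -0.114, 0.069], [0.517, -0.007, 0.093], [0.564, -0.003, 0.119]]
side bin_grey 0.91 [310.8, 303.5, 80.1, 88.9] [[0.47, 0.239, 0.071], [0.517, 0.281, 0.093], [0.566, 0.349, 0.125]]
side unit 0.4 [345.5, 218.7, 21.3, 5.3] [[0.501, -0.095, 0.083], [0.517, -0.082, 0.088], [0.532, -0.069, 0.09]]
top bin_blue 0.73 [364.4, 245.5, 56.0, 65.2] [[0.467, -0.145, 0.057], [0.525, -0.116, 0.063], [0.562, -0.066, 0.114]]
top unit 0.78 [366.7, 270.8, 41.6, 17.8] [[0.497, -0.126, 0.077], [0.514, -0.094, 0.086], [0.531, -0.06, 0.091]]
15.4 [0.51625463 0.03701468 0.09444374] [ 0.50874209 -0.16384078  1.06169299]
```

View pics/side7.png

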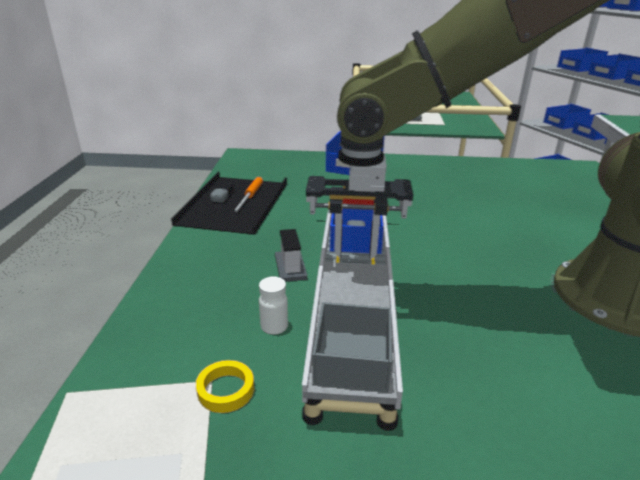

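View pics/top7.png

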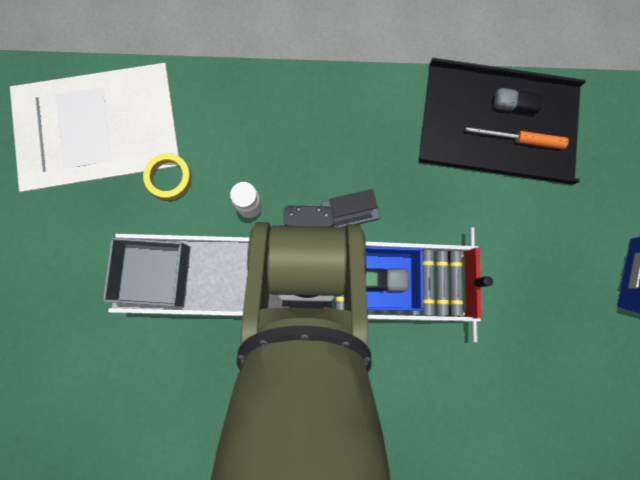

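The blue bin is now rolling towards the stop, with its front edge at px x≈421. I'll lift and go behind the grey bin.

Call:
{"method": "carry_out", "body": {"xyz": [[0,0,-40],[0,0,-80],[45,0,-80],[95,0,-80],[145,0,-80],[195,0,-80],[245,0,-80],[290,0,-80],[325,0,-80],[335,0,-80],[335,0,-80]], "angular": [[0,0,0],[0,0,0],[0,0,0],[0,0,0],[0,0,0],[0,0,0],[0,0,0],[0,0,0],[0,0,0],[0,0,0],[0,0,0]], "hand": [115,115,115,115,115,115,115,115,115,115,115]}}

```text
t: 16.5
position: [0.5159, 0.3726, 0.1739]
tcp_rot: [0.707, 0.708, -0.0, -0.0]
wrist_force: [-1.0, -1.4, -0.2]
gripper_width: 0.548
```

```bash
python3 look.py 8
```

```text
side bin_blue 0.57 [333.5, 215.1, 14.9, 13.8] [[0.537, -0.166, 0.049], [0.554, -0.127, 0.066], [0.568, 0.403, 0.351]]
side unit 0.39 [300.6, 202.5, 101.1, 226.9] [[0.455, -0.117, 0.006], [0.519, 0.34, 0.069], [0.58, 0.358, 0.082]]
top bin_blue 0.61 [401.5, 247.5, 81.1, 61.4] [[0.466, -0.237, 0.049], [0.517, -0.19, 0.064], [0.561, -0.127, 0.109]]
top bin_grey 0.65 [400.3, 247.0, 81.4, 66.3] [[0.466, -0.237, 0.049], [0.516, -0.19, 0.064], [0.561, -0.127, 0.109]]
top unit 0.89 [414.8, 268.1, 51.4, 27.2] [[0.496, -0.222, 0.067], [0.512, -0.185, 0.078], [0.531, -0.145, 0.082]]
16.9 [0.5165561  0.3711033  0.17470309] [-0.54992506  0.37909614 -0.70599432]
```

View pics/side8.png

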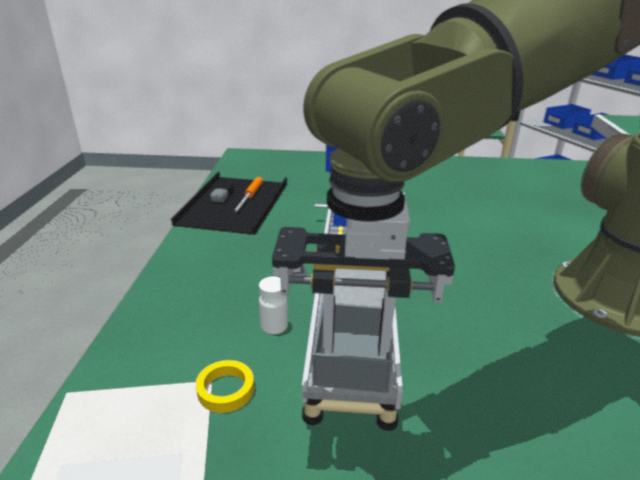

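View pics/top8.png

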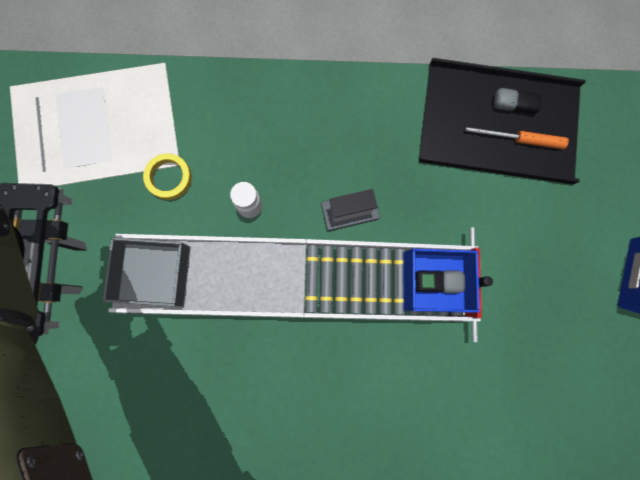

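Blue is against the stop with the unit flat in it (px 442,282). Next I'll push the grey bin from behind.

Call:
{"method": "carry_out", "body": {"xyz": [[0,0,40],[0,0,70],[0,0,80],[0,0,80],[-10,0,80],[-20,0,80],[-32,0,80],[-48,0,80],[-64,0,80],[-80,0,80],[-96,0,80],[-112,0,80]], "angular": [[0,0,0],[0,0,0],[0,0,0],[0,0,0],[0,0,0],[0,0,0],[0,0,0],[0,0,0],[0,0,0],[0,0,0],[0,0,0],[0,0,0]], "hand": [115,115,115,115,115,115,115,115,115,115,115,115]}}

```text
t: 18.1
position: [0.5163, 0.2583, 0.0945]
tcp_rot: [0.707, 0.707, 0.0, -0.0]
wrist_force: [0.0, 2.9, 2.5]
gripper_width: 0.548
```

Call:
{"method": "carry_out", "body": {"xyz": [[-16,0,0],[-32,0,0],[-48,0,0],[-64,0,0],[-80,0,0],[-96,0,0],[-108,0,0],[-118,0,0],[-128,0,0],[-138,0,0],[-148,0,0],[-158,0,0]], "angular": [[0,0,0],[0,0,0],[0,0,0],[0,0,0],[0,0,0],[0,0,0],[0,0,0],[0,0,0],[0,0,0],[0,0,0],[0,0,0],[0,0,0]], "hand": [115,115,115,115,115,115,115,115,115,115,115,115]}}

```text
t: 19.3
position: [0.5162, 0.1011, 0.0944]
tcp_rot: [0.707, 0.707, -0.0, -0.0]
wrist_force: [1.1, 2.3, 1.4]
gripper_width: 0.548
```

Call:
{"method": "carry_out", "body": {"xyz": [[-10,0,0],[-20,0,0],[-30,0,0],[-40,0,0],[-48,0,0],[-52,0,0],[-54,0,0],[-54,0,0]], "angular": [[0,0,0],[0,0,0],[0,0,0],[0,0,0],[0,0,0],[0,0,0],[0,0,0],[0,0,0]], "hand": [115,115,115,115,115,115,115,115]}}

```text
t: 20.1
position: [0.5163, 0.0477, 0.0944]
tcp_rot: [0.707, 0.707, 0.0, 0.0]
wrist_force: [0.1, 0.1, 0.3]
gripper_width: 0.549
```

```bash
python3 look.py 9
```

```text
side bin_blue 0.55 [342.0, 204.8, 30.6, 4.7] [[0.486, -0.226, 0.067], [0.515, -0.13, 0.106], [0.545, 0.072, 0.199]]
side bin_grey 0.89 [327.2, 210.4, 56.1, 47.5] [[0.472, -0.099, 0.068], [0.519, 0.008, 0.091], [0.567, 0.014, 0.121]]
side unit 0.49 [300.6, 207.4, 101.1, 223.5] [[0.456, 0.01, 0.012], [0.516, 0.258, 0.07], [0.578, 0.357, 0.082]]
top bin_blue 0.71 [408.2, 243.5, 71.6, 68.9] [[0.466, -0.238, 0.049], [0.518, -0.198, 0.06], [0.562, -0.13, 0.109]]
top bin_grey 0.82 [353.0, 242.4, 58.4, 61.2] [[0.47, -0.122, 0.059], [0.52, -0.088, 0.064], [0.564, -0.045, 0.115]]
top unit 0.96 [417.1, 269.8, 48.6, 24.0] [[0.496, -0.223, 0.071], [0.513, -0.184, 0.078], [0.53, -0.145, 0.082]]
20.5 [0.51626084 0.04798526 0.09445414] [-0.33391122 -0.93330943 -0.44641297]
```

View pics/top9.png

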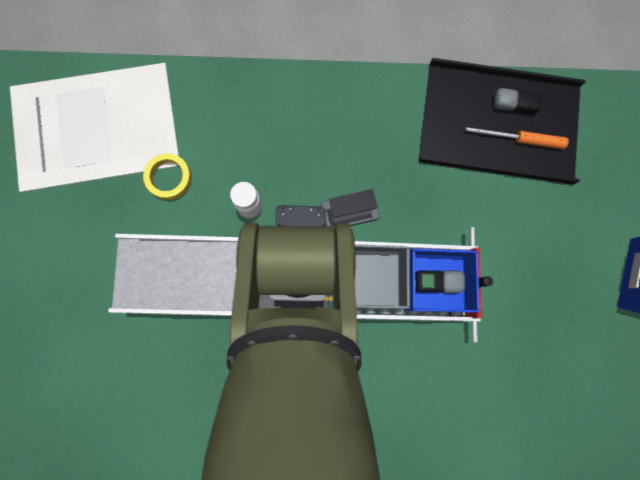

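Grey has rolled up behind blue, with the bin edges meeting near px x≈410. I'll raise the arm clear and verify.

Call:
{"method": "carry_out", "body": {"xyz": [[0,0,-40],[0,0,-90],[40,0,-110],[90,0,-110],[140,0,-110],[190,0,-110],[240,0,-110],[290,0,-110],[320,0,-110],[320,0,-110],[320,0,-110]], "angular": [[0,0,0],[0,0,0],[0,0,0],[0,0,0],[0,0,0],[0,0,0],[0,0,0],[0,0,0],[0,0,0],[0,0,0],[0,0,0]], "hand": [115,115,115,115,115,115,115,115,115,115,115]}}

```text
t: 21.6
position: [0.516, 0.368, 0.204]
tcp_rot: [0.707, 0.707, -0.0, -0.0]
wrist_force: [-0.5, 0.5, -0.4]
gripper_width: 0.55
```

```bash
python3 look.py 10; python3 - <<'E'
from h import *
c=capture("top");W=cloud(c)
for nm in ["bin_blue","bin_grey","unit","jar","tape","stop_knob"]:
    for d in cut_out(nm,c)[:1]:
        p=W[d["region"]]; p=p[~np.isnan(p[:,0])];zt=np.percentile(p[:,2],97);q=p[p[:,2]>zt-.012]
        print(nm,d["rect"],zt.round(4),[np.round(v,1) for v in cv2.minAreaRect((q[:,:2]*1000).astype(np.float32))])
E
```

```text
side bin_blue 0.46 [335.6, 185.1, 10.4, 16.5] [[0.54, -0.239, 0.063], [0.552, -0.234, 0.085], [0.564, -0.133, 0.109]]
side bin_grey 0.59 [333.7, 239.0, 43.5, 11.2] [[0.474, -0.02, 0.065], [0.514, -0.017, 0.073], [0.551, -0.015, 0.082]]
top bin_blue 0.57 [411.7, 244.9, 67.7, 66.7] [[0.466, -0.237, 0.049], [0.52, -0.203, 0.057], [0.561, -0.133, 0.109]]
top bin_grey 0.78 [340.2, 243.1, 73.7, 65.4] [[0.47, -0.127, 0.059], [0.519, -0.078, 0.065], [0.564, -0.019, 0.118]]
top unit 0.93 [417.5, 271.4, 48.8, 22.8] [[0.496, -0.222, 0.072], [0.513, -0.184, 0.078], [0.53, -0.146, 0.082]]
22.0 [0.51649123 0.36731588 0.20468783] [-0.39708237  0.63625802 -0.22649924]
bin_blue [399.7, 247.1, 80.6, 64.8] 0.1088 [array([ 513.8, -184.3]), array([112.2, 100.2]), np.float64(89.8)]
bin_grey [335.8, 241.0, 77.4, 65.6] 0.1179 [array([517. , -75.4]), array([100., 111.]), np.float64(0.1)]
unit [418.5, 270.1, 46.2, 25.2] 0.0821 [array([ 513.3, -184.6]), array([37. , 82.9]), np.float64(1.4)]
jar [234.6, 178.4, 28.3, 39.4] 0.0912 [array([649.2, 148. ]), array([41.2, 40. ]), np.float64(74.4)]
tape [142.0, 152.4, 51.8, 47.3] 0.0237 [array([699.5, 299.8]), array([83.1, 82.3]), np.float64(21.4)]
stop_knob [462.2, 228.7, 30.1, 114.9] 0.1204 [array([ 512.9, -247.3]), array([14.6, 14.5]), np.float64(88.3)]
```

View pics/top10.png

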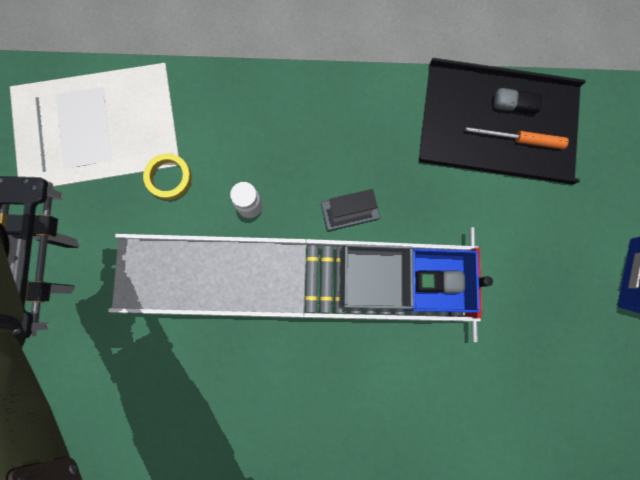

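The bin centres are 109 mm apart (110 nominal), the knob is on the centre line, and the jar and tape read within about 1 mm of their starting places. I'll hand in.

```bash
python3 -c "
from rig import *
print(sign_off())"
```

```text
the job is handed in; nothing more can be done
None
```

The lane is loaded and the job was handed in at about 22 s of the 72 s allowed. The hand-in reports no verdict, so the results below are from my own checks.

**What I did**
- I gripped the black knob and slid the stop until it pressed back with about 15 N, which I took as the hard limit.
- I lifted the unit off its stand and laid it flat in the blue bin while both bins were still on the deck.
- I pushed blue and then grey over the crest with the fingers, never lifting either bin.

**What the last checks showed**
- **Stop:** the knob is at x = 0.513 m, on the lane's centre line.
- **Bins:** blue is against the stop. Grey is against it from behind, with centres 109 mm apart (nominal 110 mm).
- **Unit:** it lies flat and centred in the blue bin to within 1 mm.
- **Bystanders:** the jar and tape measured within about 1 mm of where they started.
- **Arm:** it was up and clear of everything at hand-in.

**What disagreed**
- On the first push, blue stopped with its centre about 27 mm past the crest instead of rolling away. A second push set it rolling.
- In a few pictures the networks boxed the wrong object or missed a bin. I did not use those readings and went by the pictures and depth instead.

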